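# Fetch the long stir bar from the covered case

## Task

Slide the cover of the stir-bar case forward to see which pocket holds the long plain round bar, lift that bar out and lay it gently, without dropping it, flat in the middle of the glass dish on the stirrer. Then slide the cover fully shut again. Leave the other stir bars in their pockets and the dish, rack, bottles and jar where they stand.

Things in the scene. Friction and masses are not known exactly. Their poses are not given: they have to be found in the camera images.
- case: Blue plastic stir-bar case, fixed: tray 255 mm front to back (its x), 264 mm wide (its y), 45 mm high. Origin on the bench, mid-width, 107 mm before its back face; the front (-x end) faces the robot within 0.2 rad. The front third is an open trough, 83 mm wide, with a fixed steel rod in it. Grooves along both side walls, open at the front, carry the cover (lips 40 to 45 mm above the bench).
- case_pockets (a point): Centre of the block of six pockets, on their dark floor 8 mm above the bench (21 mm behind the case's origin, same axes). Pockets are 78 x 78 mm inside, 24 mm deep, with 4 mm walls; their centres lie at x = +43 mm (back row) and -39 mm (front row), y = -82, 0, +82 mm from here. Each holds one stir bar, up to 4 mm off centre, turned any way.
- case_stop (a point): Middle of the case's back wall's inner face (103 mm behind the case's origin, 36 mm above the bench): the stop against which the cover's rear edge lies when it is fully shut.
- cover: Loose opaque grey plate, 165 (x) x 253 x 4 mm, about 0.2 kg, over the pockets, in the case's grooves with 2 mm play each way: it cannot be lifted, but slides to the case's -x, over the trough, with a few newtons. Axes as the case's. Origin on its underside, 34 mm above the bench; when shut it is at x = 0 to 1 mm in the case's frame. Starts 0 to 20 mm ajar.
- cover_handle (a point): Middle of the top of the cover's bar handle: an upright rib 74 mm long (along the cover's y), 12 mm thick (along its x), standing 24 mm above the plate's top face; this point is 62 mm above the bench and 20 mm behind the cover's origin. Room on both sides for fingers.
- cover_rear (a point): Middle of the cover's rear (+x) edge, half way through its thickness; axes as the cover's. What lies at positive x from here is uncovered. Slid 80 mm forward from shut, the cover clears the back row; at 157 mm it clears both rows and still lies level in the grooves; beyond about 230 mm it drops out of them. This point is 102 mm behind the cover's origin.
- bar_long: The long bar, the one wanted: a plain round white plastic-coated stir bar, a cylinder 60 mm long (along its own x) and 12 mm in diameter, about 22 g; origin at its middle; lies in one of the six pockets, which one varies. It may roll, so its y and z axes mean nothing.
- bar_short: Other white plastic-coated stir bar: plain round, 12 mm diameter but only 30 mm long; origin at its middle; lies in one of the six pockets, which one varies
- bar_dumbbell: Other white plastic-coated stir bar: 48 mm long, 9 mm thick with a 15 mm collar at each end (dumbbell); origin at its middle; lies in one of the six pockets, which one varies
- bar_egg: Other white plastic-coated stir bar: egg-shaped, 36 mm long, 20 mm thick; origin at its middle; lies in one of the six pockets, which one varies
- bar_cross: Other white plastic-coated stir bar: a cross of two 36 mm arms, 10 mm thick; origin at its middle; lies in one of the six pockets, which one varies
- bar_flat: Other white plastic-coated stir bar: rectangular block 46 x 14 x 9 mm; origin at its middle; lies in one of the six pockets, which one varies
- stirrer: Low white magnetic stirrer, fixed, left or right of the case: 200 x 164 mm, 42 mm high, from 114 mm in front (-x) to 86 mm behind its origin; round white plate of 145 mm diameter, top 48 mm above the bench. Origin on the bench under the plate's middle.
- rod_top (a point): Top of the stirrer's support rod: an upright 10 mm steel rod with a 20 mm clamp head at its top, rising at the stirrer's rear left corner (72 mm along the stirrer's x, 70 mm along its y) to this point, 240 mm above the bench. Keep clear of it.
- dish: Empty round glass dish on the stirrer's plate, loose, 0.32 kg: 140 mm outside diameter, 55 mm high, walls 3 mm, flat inner floor 4 mm above its origin (52 mm above the bench); inside diameter at the floor about 128 mm. Origin: centre of its underside. The long bar lying in it has its middle 10 mm above this origin.
- tube_rack: Bystander: orange rack with capped tubes, 100 x 150 mm, 119 mm high, on the side of the case away from the stirrer. Origin: centre of its underside.
- media_bottle: Bystander: glass bottle, 72 mm diameter, 165 mm high, behind the work to one side. Origin: centre of its underside.
- spray_bottle: Bystander: white spray bottle, 72 mm diameter, 208 mm high, behind the work to the other side; its head juts out to 47 mm (a nozzle to 56 mm) towards its -x. Origin: centre of its underside.
- amber_jar: Bystander: amber jar with black cap, 60 mm diameter, 80 mm high, behind the case. Origin: centre of its underside.
Mind the look-alikes: they are no part of the job. What is shaped like the dish but orange or red is not meant.

How it is judged:
On the way, in this order (a step that is already met when the one before it is completed fails the run):
1. the cover has been slid forward until the long bar's pocket is open to view: its rear edge is at least 10 mm past the middle of the bar (x of bar_long in the frame of cover_rear above 0.01 m), for 0.2 s.
2. the long bar has been lifted clear of the case (z of bar_long in the frame of case above 0.055 m), for 0.1 s.
3. the long bar lies flat, still and released in the middle of the dish (its middle within 20 mm of the dish's centre) (horizontal distance between bar_long and dish below 0.02 m and z of bar_long in the frame of dish between 0.006 and 0.0135 m and angle between bar_long's own x axis and vertical between 1.45 and 1.69 rad and linear speed of bar_long below 0.03 m/s and contact force between bar_long and the fingers below 0.1 N), for 0.2 s.
At the end, for the whole second after the job is handed in: The long bar lies flat, still and released in the dish, within 20 mm of its centre; the cover is shut to within 5 mm; the other bars lie in the case, within 60 mm of their starts; the dish is within 15 mm and rack, bottles and jar within 20 mm of theirs (all of step 3 and x of cover in the frame of case above -0.005 m and z of cover in the frame of case between 0.031 and 0.037 m and angle between each of cover, dish's own z axis and vertical below 0.05 rad and linear speed of cover below 0.02 m/s and distance of dish from where it was at the start of the episode below 0.015 m and z of each of bar_short, bar_dumbbell, bar_egg, bar_cross, bar_flat in the frame of case below 0.03 m and distance of each of bar_short, bar_dumbbell, bar_egg, bar_cross, bar_flat from where it was at the start of the episode below 0.06 m and distance of each of tube_rack, media_bottle, spray_bottle, amber_jar from where it was at the start of the episode below 0.02 m); the robot touches nothing.
It fails at once if the long bar was dropped or thrown into the dish (faster than 0.6 m/s inside it) (horizontal distance between bar_long and dish below 0.066 m and z of bar_long in the frame of dish below 0.045 m and linear speed of bar_long above 0.6 m/s).
It fails at once if the glass dish was pushed more than 15 mm or tipped (distance of dish from where it was at the start of the episode above 0.015 m or angle between dish's own z axis and vertical above 0.15 rad).
It fails at once if another stir bar was taken out of the case (z of any of bar_short, bar_dumbbell, bar_egg, bar_cross, bar_flat in the frame of case above 0.055 m).
It fails at once if the tube rack, a bottle or the jar was pushed more than 20 mm or knocked over (distance of any of tube_rack, media_bottle, spray_bottle, amber_jar from where it was at the start of the episode above 0.02 m or angle between any of tube_rack, media_bottle, spray_bottle, amber_jar's own z axis and vertical above 0.25 rad).
It also fails if it takes over 67 s, if anything falls off the work surface, if the arm or the gripper's body presses on something with over 40 N, if the wrist force passes 120 N, or if a joint passes its speed limit or range.

## Robot

A 6-joint arm with a two-finger parallel gripper is mounted at the origin on the work surface. World frame = base frame: x ahead of the robot, y to its left, z up, the work surface at z = 0. Lengths are in m, angles in rad, forces in N, time in s.
With the tool pointing down it reaches from about 0.375 to 0.9 m from the base axis. Payload 3.1 kg.
Tool frame: the origin (TCP) lies midway between the tips of the shut fingers; the grasp point (between the pads) lies 19 mm behind it (manip.hold_point_z is the distance from the TCP to the grasp point, in m); x points along the fingers, y is the direction in which the jaws open and shut, and the axes are right-handed (so a half turn about x gives the same grasp; the last joint's range is limited). The gripper opens to 85 mm and grips with 20 to 120 N. Pads are 22 mm wide; open, the fingers measure 114 mm over their backs; the gripper's body (76 mm by 85 mm) begins 54 mm behind the grasp point. The pads swing forward as they close: fully open they stand 13 mm farther back than shut.
Start: joints at [-1.446, 0.527, 1.433, -0, 1.181, -0.178], TCP at [0.187, -0.596, 0.231] pointing down, gripper open.
Joint ranges: [-3.08, 3.08], [-0.75, 2.2], [0.22, 2.44], [-1.43, 4.57], [0, 2.65], [-2.85, 2.85]. Speed limits (rad/s): [2.79, 2.79, 3.14, 3.14, 3.14, 3.14].

## Interface

Orientations are given as a unit quaternion [x, y, z, w].
In Python, from station import manip, snapshot gives the robot as it stands.
- The arm moves only by the shell command python3 -m crank 'ROWS' [FORCE]. ROWS is JSON, a list of rows, each a list of 5 numbers: the finger opening in m, from 0 to 0.0854, then the shift along the tool's x, y, z in m, then the turn about the tool's x in rad. In form: [[grip, tx, ty, tz, yaw], ...]. A call has 1 to 5 rows; each row shifts and turns the commanded pose from where the row before left it, along the tool's axes as they then stand; what a row does not reach is not made up. A row lasts 1/10 s, in which the tool goes at most 50 mm and 8.59 degrees, less where a joint would pass 70% of its speed; a pose out of reach is approached as far as the arm can. A call is refused whole if a number of a shift passes 0.05 or a number of a turn 0.15, either way. A call with a gripper value outside its range is refused whole. The fingers move at their own pace and stop on an object; FORCE is the grip in N (left out, the last holds). Time passes only in rows, so rows that do not move let the fingers close. It gives the time, the measured TCP pose, the force and the opening at its end, in the units of the state.
- manip.sense(): the state, without advancing time (a new reading comes with each control period).
- snapshot(name): name is "scene" or "top" or "wrist"; returns a dict with "image" (400x640x3 uint8, blue, green, red), "range_z" (400x640 float32, m along the optical axis (not along the pixel's ray), 0 where there is no reading), "vertical_fov" (degrees; the focal length in pixels is half the picture's height over the tangent of half this angle, whatever the lens; pixels are square), "cx", "cy" (the principal point, pixels), "distortion" ([k1, k2, p1, p2, k3] as OpenCV has them; the pictures are not rectified), "extrinsics" (4x4, takes a point from world to camera coordinates); the wrist camera has in their place "T_tool_cam" (4x4, takes a point from camera to tool coordinates, whose origin is the TCP and whose axes are the tool frame's). Camera axes: x right, y up, looking along -z (the intrinsics and any distortion apply to the point x, -y, -z); pixel columns grow to the right and rows downward; lengths in m; the calibration is good to about 2 mm. A picture is of the moment at which its call begins: read the wrist's pose just before it.
- manip.sign_off(): hands the job in, once; it reports no verdict.
The state is a dict: "t": time; "q": joint angles; "qd": joint speeds; "tau": joint torques, N m; "tcp_pos": TCP position; "tool_rot": TCP orientation; "force": force on the tool from outside, world axes, zero at the start; "ft_torque": the same for the moment, N m; "finger_gap": opening from 0.0 (shut) to 1.0 (fully open).
Only numpy, scipy, OpenCV 4.12 (cv2) and the standard library are available. Lean on these libraries where they do the work, as an engineer would, in place of code of your own. Each camera call takes 0.05 s, during which the arm holds its last target.

## Working session

There is one attempt and no reset: what is moved stays moved. The work goes in short steps, Python scripts to look and compute and a shell command to move; the robot and the scene stay as the last step left them, time stands still between calls to the robot, and variables do not carry over. Pictures are saved under pics/ and viewed, and the job is handed in when it is done.

```bash
ls; mkdir -p pics; python3 - <<'E'
from station import manip, snapshot
import cv2
print(manip.sense(), manip.hold_point_z)
for n in ["scene","top","wrist"]:
    s=snapshot(n); cv2.imwrite(f"pics/{n}0.png",s["image"])
    print(n,{k:v for k,v in s.items() if k not in("image","range_z")})
E
```

```text
pics
{'t': 0.0, 'q': array([-1.44547403e+00,  5.28411286e-01,  1.43390576e+00,  3.39130716e-05,
        1.18143070e+00, -1.78472422e-01]), 'qd': array([-0.00069851, -0.00067656, -0.00039694,  0.00086603, -0.0001077 ,
        0.00048094]), 'tau': array([-8.56831430e-04, -4.42359710e+01, -1.78027171e+01, -2.65336239e-04,
        8.29035096e-03,  1.46625251e-06]), 'tcp_pos': array([ 0.18692632, -0.59563441,  0.23036626]), 'tool_rot': array([ 0.6989966 ,  0.1077519 , -0.69893394,  0.10622915]), 'force': array([-0.72481988,  0.70128887, -0.18866617]), 'ft_torque': array([-0.04765762, -0.0449745 , -0.04935716]), 'finger_gap': 1.0010662486336508} 0.0187
scene {'vertical_fov': 44.93329622155181, 'cx': 327.14769476740315, 'cy': 204.5898816101602, 'distortion': array([0.02116617, 0.        , 0.        , 0.        , 0.        ]), 'extrinsics': array([[ 0.12184667,  0.99243678, -0.01492052, -0.01195974],
       [-0.71842718,  0.09855741,  0.68858466,  0.27709746],
       [ 0.68484727, -0.07318244,  0.72500245, -2.05033514],
       [ 0.        ,  0.        ,  0.        ,  1.        ]])}
top {'ver
[... 262 characters left out ...]
  0.00584987,  0.10736863, -0.54626851],
       [-0.10721639, -0.0220165 ,  0.99399191, -1.65686399],
       [ 0.        ,  0.        ,  0.        ,  1.        ]])}
wrist {'vertical_fov': 62.97275472143022, 'cx': 324.1562119439808, 'cy': 203.3344841889242, 'distortion': array([-0.00789817,  0.        ,  0.        ,  0.        ,  0.        ]), 'T_tool_cam': array([[ 4.75230624e-04,  3.09195640e-01, -9.50998334e-01,
        -1.41991800e-01],
       [ 9.99999806e-01, -5.28769144e-04,  3.27800173e-04,
        -1.59342010e-04],
       [-4.01504190e-04, -9.50998305e-01, -3.09195831e-01,
        -7.99460377e-02],
       [ 0.00000000e+00,  0.00000000e+00,  0.00000000e+00,
         1.00000000e+00]])}
```

View pics/top0.png

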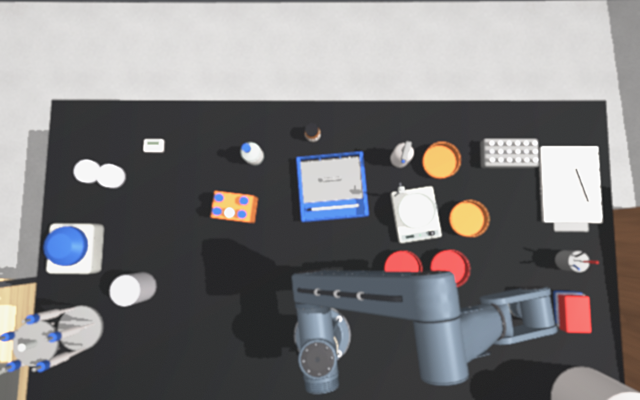

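View pics/scene0.png

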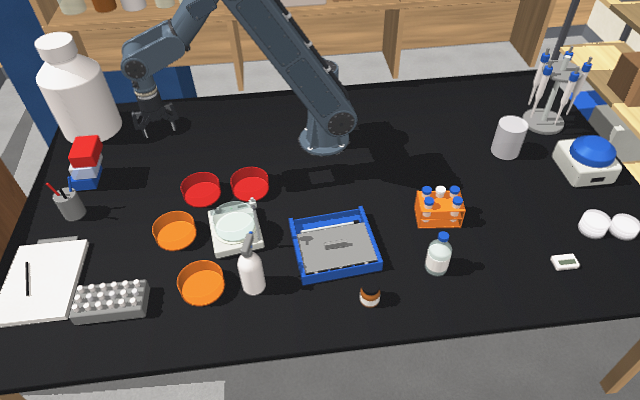

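```bash
cat > h.py <<'E'
from station import manip, snapshot
import numpy as np, cv2
from scipy.spatial.transform import Rotation as R
def cam(name):
    st=manip.sense(); s=snapshot(name)
    f=200/np.tan(np.radians(s["vertical_fov"]/2))
    s["K"]=np.array([[f,0,s["cx"]],[0,f,s["cy"]],[0,0,1.]])
    if name=="wrist":
        T=np.eye(4);T[:3,:3]=R.from_quat(st["tool_rot"]).as_matrix();T[:3,3]=st["tcp_pos"]
        s["c2w"]=T@s["T_tool_cam"]
    else: s["c2w"]=np.linalg.inv(s["extrinsics"])
    return s
def rays(s,px):
    p=cv2.undistortPoints(np.asarray(px,float).reshape(-1,1,2),s["K"],s["distortion"]).reshape(-1,2)
    return np.c_[p[:,0],-p[:,1],-np.ones(len(p))]
def onplane(s,px,z):
    d=rays(s,px)@s["c2w"][:3,:3].T; o=s["c2w"][:3,3]
    return o+d*((z-o[2])/d[:,2])[:,None]
def cloud(s):
    v,u=np.mgrid[0:400,0:640]; d=rays(s,np.c_[u.ravel(),v.ravel()])
    P=(d*s["range_z"].reshape(-1,1))@s["c2w"][:3,:3].T+s["c2w"][:3,3]
    P[s["range_z"].ravel()==0]=np.nan
    return P.reshape(400,640,3)
def w2p(s,P):
    c=(np.asarray(P,float).reshape(-1,3)-s["c2w"][:3,3])@s["c2w"][:3,:3]
    c=c*[1,-1,-1]
    return cv2.projectPoints(c,np.zeros(3),np.zeros(3),s["K"],s["distortion"])[0].reshape(-1,2)
E
python3 - <<'E'
from h import *
for n in ["top","scene"]:
    s=cam(n);C=cloud(s);im=s["image"];hsv=cv2.cvtColor(im,cv2.COLOR_BGR2HSV)
    x,y,z=C[...,0],C[...,1],C[...,2]
    reg=(x>.3)&(x<1.0)&(abs(y)<.35)
    blue=(hsv[...,0]>100)&(hsv[...,0]<125)&(hsv[...,1]>150)&reg&(abs(z-.043)<.006)
    print(n,"blue",blue.sum(),np.nanmin(C[blue],0),np.nanmax(C[blue],0), cv2.minAreaRect(C[blue][:,:2].astype(np.float32)))
    g=reg&(abs(z-.060)<.006)&(abs(y)<.12)
    print("handle",g.sum(),np.nanmedian(C[g],0) if g.any() else 0)
    np.savez(f"{n}.npz",C=C)
    k=cv2.resize(im[120:280,180:500] if n=="top" else im[150:330,150:480],None,fx=2.4,fy=2.4,interpolation=cv2.INTER_CUBIC); cv2.imwrite(f"pics/{n}_z.png",k)
E
```

```text
top blue 336 [ 0.44425787 -0.17929716  0.03700442] [0.71839505 0.10523164 0.04899851] ((0.5822345614433289, -0.03653450310230255), (0.25554534792900085, 0.26411235332489014), 5.380974769592285)
handle 65 [ 0.60962446 -0.0286015   0.05988672]
scene blue 601 [ 0.44490788 -0.17898338  0.03704399] [0.72377178 0.10574587 0.048996  ] ((0.584531843662262, -0.035460829734802246), (0.2584457993507385, 0.26607203483581543), 5.237656116485596)
handle 135 [ 0.61477512 -0.01960087  0.05983108]
```

View pics/top_z.png

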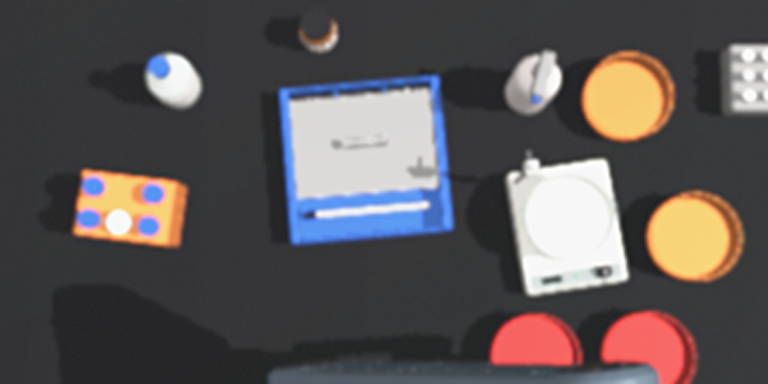

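View pics/scene_z.png

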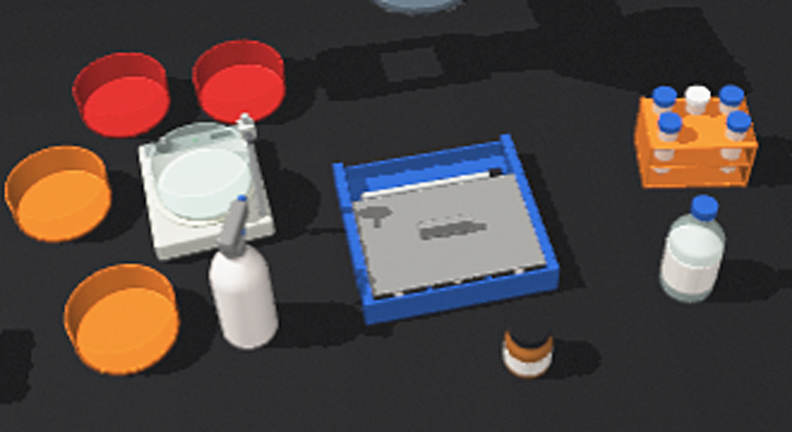

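```bash
cat >> h.py <<'E'
def plan(target,tydir=None,sgn=None):
    "shift in present tool axes and turn about tool x to have tool y along world angle tydir"
    st=manip.sense();M=R.from_quat(st["tool_rot"]).as_matrix()
    print("t %.2f"%st["t"],"tcp",st["tcp_pos"].round(4),"q",st["q"].round(3),"F",st["force"].round(1),"gap",round(st["finger_gap"]*.0854,4))
    print("tool x",M[:,0].round(3),"y",M[:,1].round(3),"z",M[:,2].round(3))
    print("shift",(M.T@(np.array(target)-st["tcp_pos"])).round(4))
    if tydir is not None:
        a=np.arctan2(M[1,1],M[0,1])
        print("y angle",a.round(4),"turn",[round(-((tydir+k*np.pi-a+np.pi)%(2*np.pi)-np.pi),4) for k in (0,1)])
E
python3 - <<'E'
from h import *
plan([.56,-.03,.35],.093)
E
```

```text
t 0.25 tcp [ 0.187  -0.596   0.2309] q [-1.445  0.528  1.433  0.     1.181 -0.178] F [0.6 0.5 0.5] gap 0.0855
tool x [-0.     0.001 -1.   ] y [ 0.299 -0.954 -0.001] z [-0.954 -0.299 -0.   ]
shift [-0.1186 -0.4286 -0.5253]
y angle -1.267 turn [np.float64(-1.36), np.float64(1.7816)]
```

```bash
python3 -m crank '[[0.0854,-0.04,0,0,0],[0.0854,-0.04,0,-0.04,-0.06],[0.0854,-0.04,0,-0.05,-0.08],[0.0854,0,0,-0.05,-0.08],[0.0854,0,0,-0.05,-0.08]]' && python3 -m crank '[[0.0854,0,0,-0.05,-0.08],[0.0854,0,0,-0.05,-0.08],[0.0854,0,0,-0.05,-0.08],[0.0854,0,0,-0.05,-0.08],[0.0854,0,0,-0.05,-0.08]]' && python3 -m crank '[[0.0854,0,0,-0.05,-0.08],[0.0854,0,0,-0.05,-0.08],[0.0854,0,0,-0.05,-0.08],[0.0854,0,0,-0.05,-0.08],[0.0854,0,0,0,0]]'; python3 - <<'E'
from h import *
plan([.60,-.03,.35],.093)
E
```

```text
t: 0.75
tcp_pos: [0.3471, -0.5257, 0.3395]
tool_rot: [0.675, 0.21, -0.675, 0.212]
force: [0.3, -1.4, 0.1]
finger_gap: 1.002
t: 1.25
tcp_pos: [0.5264, -0.3521, 0.3376]
tool_rot: [0.619, 0.341, -0.619, 0.341]
force: [2.2, -1.0, -0.4]
finger_gap: 0.997
t: 1.75
tcp_pos: [0.6125, -0.1672, 0.3378]
tool_rot: [0.557, 0.438, -0.555, 0.436]
force: [-1.1, -0.4, 0.7]
finger_gap: 1.001
t 1.75 tcp [ 0.6125 -0.1672  0.3378] q [-0.444  0.447  1.269  0.003  1.426 -0.206] F [-1.1 -0.4  0.7] gap 0.0855
tool x [ 0.     0.003 -1.   ] y [ 0.972 -0.236 -0.001] z [-0.236 -0.972 -0.003]
shift [-0.0118 -0.0446 -0.1304]
y angle -0.2381 turn [np.float64(-0.3311), np.float64(2.8105)]
```

```bash
python3 -m crank '[[0.0854,0,0,-0.05,-0.08],[0.0854,0,0,-0.05,-0.08],[0.0854,0,0,-0.05,-0.08],[0.0854,0,-0.02,-0.03,-0.09],[0.0854,0,0,0,0]]'; python3 - <<'E'
from h import *
plan([.60,-.03,.35],.093)
s=cam("wrist"); cv2.imwrite("pics/w1.png",s["image"])
C=cloud(s)
np.savez("w1.npz",C=C,im=s["image"])
E
```

```text
t: 2.25
tcp_pos: [0.6139, 0.0079, 0.3378]
tool_rot: [0.477, 0.523, -0.478, 0.521]
force: [0.8, -0.3, -1.3]
finger_gap: 0.998
t 2.25 tcp [0.6139 0.0079 0.3378] q [-1.700e-01  4.160e-01  1.322e+00  1.000e-03  1.407e+00 -2.590e-01] F [ 0.8 -0.3 -1.3] gap 0.0852
tool x [-0.003  0.002 -1.   ] y [ 0.996  0.089 -0.003] z [ 0.089 -0.996 -0.002]
shift [-0.0123 -0.0172  0.0365]
y angle 0.0888 turn [np.float64(-0.0042), np.float64(3.1374)]
```

View pics/w1.png

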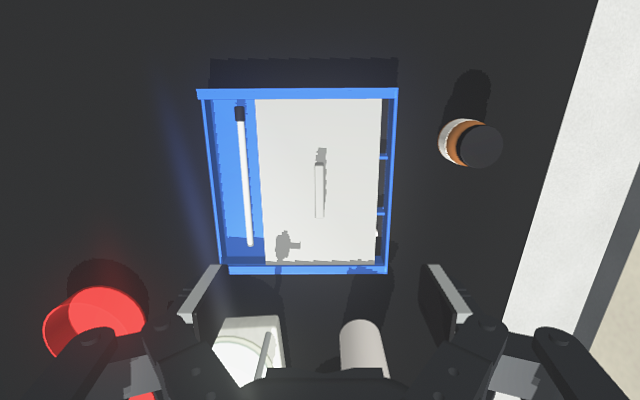

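```bash
python3 - <<'E'
from h import *
d=np.load("w1.npz");C=d["C"];im=d["im"];hsv=cv2.cvtColor(im,cv2.COLOR_BGR2HSV)
x,y,z=C[...,0],C[...,1],C[...,2]
reg=(x>.3)&(x<.8)&(abs(y+.03)<.2)
blue=(hsv[...,0]>100)&(hsv[...,0]<125)&(hsv[...,1]>120)&reg&(abs(z-.044)<.004)
r=cv2.minAreaRect(C[blue][:,:2].astype(np.float32));print(blue.sum(),r,np.median(z[blue]))
a=np.radians(r[2]); a=a if a<.8 else a-np.pi/2
ax=np.array([np.cos(a),np.sin(a)]);c=np.array(r[0]);O=c+.0205*ax
print("yaw",a,"origin",O)
L=lambda P:(P[:,:2]-O)@np.c_[ax,[-ax[1],ax[0]]]
h=reg&(abs(z-.062)<.005);print("handle",h.sum(),np.median(z[h]),np.percentile(L(C[h]),[1,50,99],axis=0),cv2.minAreaRect(C[h][:,:2].astype(np.float32)))
p=reg&(abs(z-.038)<.003)&(hsv[...,1]<60);print("plate",p.sum(),np.median(z[p]),np.percentile(L(C[p]),[.5,99.5],axis=0),cv2.minAreaRect(C[p][:,:2].astype(np.float32)))
E
```

```text
4206 ((0.5834249258041382, -0.03499476611614227), (0.2555217444896698, 0.2645913362503052), 5.397143363952637) 0.04445231095604088
yaw 0.09419792190313615 origin [ 0.60383404 -0.03306656]
handle 560 0.06119550863406156 [[ 0.00076958 -0.03522131]
 [ 0.00769907  0.00838168]
 [ 0.19422878  0.08517537]] ((0.7018589973449707, 0.0011363625526428223), (0.22380316257476807, 0.072583869099617), 20.034709930419922)
plate 19070 0.037444029536966766 [[-0.07549186 -0.11945778]
 [ 0.08838327  0.11794489]] ((0.6676391959190369, -0.028681442141532898), (0.2818576395511627, 0.23904366791248322), 5.104989051818848)
```

```bash
python3 - <<'E'
from h import *
plan([.6113,-.0324,.10],.0942)
E
```

```text
t 2.30 tcp [0.6152 0.0054 0.338 ] q [-0.172  0.417  1.32  -0.     1.406 -0.258] F [ 0.5 -0.2  0.2] gap 0.0855
tool x [-0.001 -0.    -1.   ] y [ 0.996  0.085 -0.001] z [ 0.085 -0.996  0.   ]
shift [ 0.238  -0.007   0.0373]
y angle 0.0855 turn [np.float64(-0.0087), np.float64(3.1328)]
```

```bash
python3 -m crank '[[0.05,0.045,-0.007,0.037,-0.009],[0.05,0.05,0,0,0],[0.05,0.05,0,0,0],[0.05,0.05,0,0,0],[0.05,0.04,0,0,0]]' 40; python3 -m crank '[[0.05,0,0,0,0],[0.05,0,0,0,0]]'; python3 - <<'E'
from h import *
plan([.6113,-.0324,.044],.0942)
s=cam("wrist"); cv2.imwrite("pics/w2.png",s["image"])
E
```

```text
t: 2.8
tcp_pos: [0.6124, -0.0304, 0.1067]
tool_rot: [0.477, 0.522, -0.478, 0.521]
force: [0.3, 0.8, 0.3]
finger_gap: 0.583
t: 3.0
tcp_pos: [0.6135, -0.0297, 0.1095]
tool_rot: [0.477, 0.522, -0.477, 0.522]
force: [0.5, -0.9, 1.7]
finger_gap: 0.585
t 3.00 tcp [ 0.6135 -0.0297  0.1095] q [-0.23   0.668  1.561 -0.     0.913 -0.32 ] F [ 0.5 -0.9  1.7] gap 0.05
tool x [-0. -0. -1.] y [ 0.996  0.09  -0.   ] z [ 0.09  -0.996  0.   ]
shift [ 0.0655 -0.0024  0.0025]
y angle 0.09 turn [np.float64(-0.0042), np.float64(3.1373)]
```

View pics/w2.png

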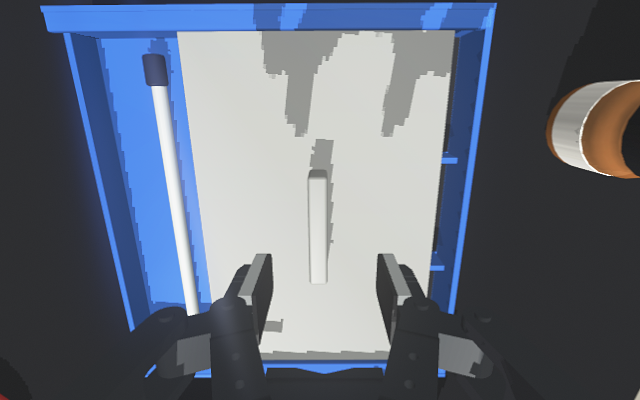

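```bash
python3 - <<'E'
from h import *
s=cam("wrist")
print(onplane(s,[[309,178],[327,178],[309,283],[327,283],[318,230]],.062))
print(w2p(s,[[.6113,-.0324,.062],manip.sense()["tcp_pos"]]))
C=cloud(s);print(C[200:285:20,318])
E
```

```text
[[ 0.60344744  0.00295708  0.062     ]
 [ 0.61420793  0.00392992  0.062     ]
 [ 0.60894622 -0.06886577  0.062     ]
 [ 0.62093707 -0.06779269  0.062     ]
 [ 0.61169053 -0.03015911  0.062     ]]
[[317.08666896 233.20516618]
 [323.89517998 269.18773551]]
[[ 0.61000616 -0.01044191  0.06170538]
 [ 0.61114525 -0.02405473  0.06034671]
 [ 0.61228144 -0.03713478  0.06178483]
 [ 0.61350009 -0.05149295  0.06150824]
 [ 0.61480282 -0.06697812  0.06046883]]
```

```bash
python3 -m crank '[[0.05,0.03,-0.002,0.003,-0.004],[0.05,0.025,0,0,0],[0.05,0.01,0,0,0],[0.03,0,0,0,0],[0.02,0,0,0,0]]' 30; python3 -m crank '[[0.018,0,0,0,0],[0.018,0,0,0,0]]'; python3 - <<'E'
from h import *
plan([.6113,-.0324,.044],.0942)
s=cam("wrist"); cv2.imwrite("pics/w3.png",s["image"])
E
```

```text
t: 3.6
tcp_pos: [0.6127, -0.0316, 0.0464]
tool_rot: [0.476, 0.522, -0.475, 0.525]
force: [0.9, -0.0, -0.1]
finger_gap: 0.257
t: 3.8
tcp_pos: [0.6122, -0.0315, 0.0459]
tool_rot: [0.476, 0.523, -0.475, 0.524]
force: [0.0, -0.7, -0.1]
finger_gap: 0.207
t 3.80 tcp [ 0.6122 -0.0315  0.0459] q [-0.233  0.761  1.594  0.     0.784 -0.33 ] F [ 0.  -0.7 -0.1] gap 0.0177
tool x [ 0.003 -0.001 -1.   ] y [0.995 0.096 0.003] z [ 0.096 -0.995  0.001]
shift [ 0.0019 -0.001   0.0009]
y angle 0.0961 turn [np.float64(0.0019), np.float64(-3.1397)]
```

View pics/w3.png

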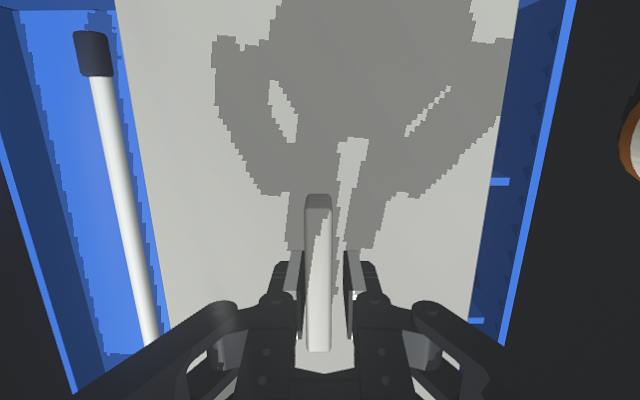

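```bash
python3 -m crank '[[0.018,0,-0.01,0,0],[0.018,0,-0.02,0,0],[0.018,0,-0.025,0,0],[0.018,0,-0.025,0,0],[0.018,0,-0.025,0,0]]'; python3 -m crank '[[0.018,0,-0.02,0,0],[0.018,0,-0.015,0,0],[0.018,0,-0.01,0,0],[0.018,0,0,0,0],[0.018,0,0,0,0]]'; python3 - <<'E'
from h import *
O=np.array([.6038,-.0331]);ax=np.array([np.cos(.0942),np.sin(.0942)])
print((manip.sense()["tcp_pos"][:2]-O)@ax)
plan([.6113,-.0324,.044],.0942)
s=cam("wrist"); cv2.imwrite("pics/w4.png",s["image"])
E
```

```text
t: 4.35
tcp_pos: [0.5072, -0.0418, 0.0454]
tool_rot: [0.476, 0.522, -0.475, 0.525]
force: [1.4, -0.2, -0.0]
finger_gap: 0.21
t: 4.85
tcp_pos: [0.4619, -0.0457, 0.0446]
tool_rot: [0.475, 0.523, -0.476, 0.523]
force: [0.2, 0.4, -0.1]
finger_gap: 0.215
-0.14244782903520606
t 4.85 tcp [ 0.4619 -0.0457  0.0446] q [-0.34   0.659  1.975 -0.     0.508 -0.436] F [ 0.2  0.4 -0.1] gap 0.0184
tool x [-0.  0. -1.] y [ 0.995  0.096 -0.   ] z [ 0.096 -0.995 -0.   ]
shift [0.0006 0.15   0.001 ]
y angle 0.0959 turn [np.float64(0.0017), np.float64(-3.1399)]
```

View pics/w4.png

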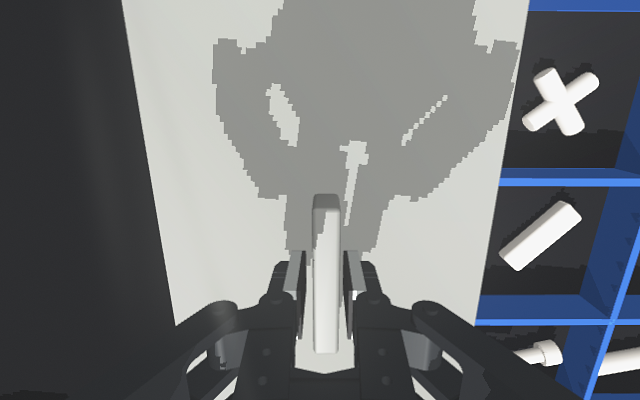

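```bash
python3 -m crank '[[0.03,0,0.002,0,0],[0.04,0,0,0,0],[0.05,-0.04,0,0,0],[0.05,-0.05,0,0,0],[0.05,-0.05,0.03,-0.02,0]]'; python3 -m crank '[[0.05,-0.05,0.05,-0.03,0],[0.05,-0.03,0.05,0,0],[0.05,0,0.02,0,0],[0.05,0,0,0,0],[0.05,0,0,0,0]]'; python3 - <<'E'
from h import *
s=cam("wrist"); cv2.imwrite("pics/w5.png",s["image"])
C=cloud(s); np.savez("w5.npz",C=C,im=s["image"])
plan([.6113,-.0324,.044],.0942)
E
```

```text
t: 5.4
tcp_pos: [0.4843, -0.0274, 0.1762]
tool_rot: [0.475, 0.524, -0.477, 0.521]
force: [0.6, -0.2, -1.8]
finger_gap: 0.584
t: 5.9
tcp_pos: [0.5784, 0.002, 0.2324]
tool_rot: [0.475, 0.525, -0.476, 0.523]
force: [-1.2, 0.1, -1.6]
finger_gap: 0.587
t 5.95 tcp [0.5776 0.0019 0.2321] q [-0.19   0.464  1.55  -0.     1.132 -0.286] F [-1.6 -0.4 -1.6] gap 0.0502
tool x [-0.004  0.001 -1.   ] y [ 0.995  0.096 -0.004] z [ 0.096 -0.995 -0.001]
shift [0.1879 0.031  0.0375]
y angle 0.0962 turn [np.float64(0.002), np.float64(-3.1396)]
```

View pics/w5.png

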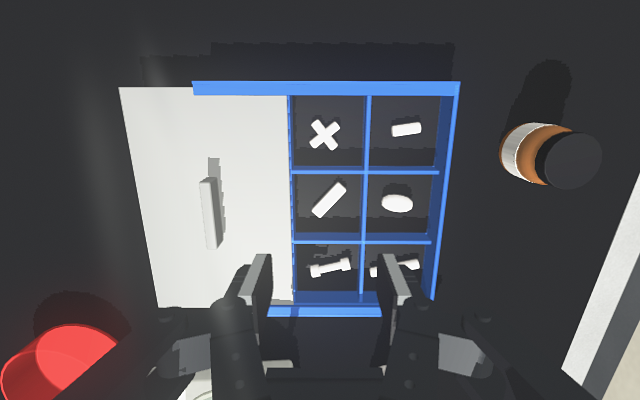

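```bash
python3 -m crank '[[0.06,0,0.03,-0.04,0],[0.0854,0,0.03,-0.05,0],[0.0854,0,0,0,0],[0.0854,0,0,0,0]]'; python3 - <<'E'
from h import *
s=cam("wrist"); cv2.imwrite("pics/w6.png",s["image"])
C=cloud(s); np.savez("w6.npz",C=C,im=s["image"])
O=np.array([.6038,-.0331]);ax=np.array([np.cos(.0942),np.sin(.0942)]);ay=np.array([-ax[1],ax[0]])
pc=O+.021*ax+.043*ax-.082*ay
hsv=cv2.cvtColor(s["image"],cv2.COLOR_BGR2HSV)
d=C[...,:2]-pc
m=(abs(d@ax)<.039)&(abs(d@ay)<.039)&(hsv[...,2]>90)&(hsv[...,1]<60)&(C[...,2]>.004)&(C[...,2]<.03)
P=C[m];print("pocket",pc,m.sum(),np.nanmedian(P,0),np.percentile(P[:,2],[5,50,95]))
v,u=np.nonzero(m);print(u.min(),u.max(),v.min(),v.max())
top=P[P[:,2]>.015]; r=cv2.minAreaRect(top[:,:2].astype(np.float32));print(r)
plan([*pc,.044])
# other stuff from top cam
t=cam("top");T=cloud(t)
x,y,z=T[...,0],T[...,1],T[...,2]
for nm,mm in dict(spray=(z>.1)&(x>.6)&(x<.9)&(y<-.17)&(y>-.4),plate=(abs(z-.045)<.02)&(x>.42)&(x<.72)&(y<-.2)&(y>-.45)).items():
    print(nm,mm.sum(),np.nanmin(T[mm],0),np.nanmax(T[mm],0),np.nanmedian(T[mm],0))
E
```

```text
t: 6.35
tcp_pos: [0.6254, 0.0901, 0.2321]
tool_rot: [0.474, 0.525, -0.476, 0.523]
force: [-0.2, 0.2, -0.2]
finger_gap: 0.995
pocket [ 0.67522923 -0.10871656] 933 [ 0.66960686 -0.10227072  0.0088715 ] [0.00676103 0.0088715  0.0194    ]
320 375 306 332
((0.6764938235282898, -0.1097501814365387), (0.05956069007515907, 0.012652935460209846), 17.494203567504883)
t 6.40 tcp [0.6253 0.0892 0.2323] q [-3.500e-02  5.370e-01  1.411e+00 -1.000e-03  1.197e+00 -1.310e-01] F [ 0.2 -0.1  0.3] gap 0.0853
tool x [-0.004 -0.    -1.   ] y [ 0.995  0.096 -0.004] z [ 0.096 -0.995  0.   ]
shift [0.1882 0.0313 0.2018]
spray 311 [ 0.6477684  -0.34012746  0.10283158] [ 0.73597787 -0.27193612  0.21540559] [ 0.69330762 -0.297853    0.15387906]
plate 1486 [ 0.42000021 -0.44960035  0.02506088] [ 0.71917942 -0.27010686  0.06493891] [ 0.49826473 -0.36227957  0.04943146]
```

View pics/w6.png

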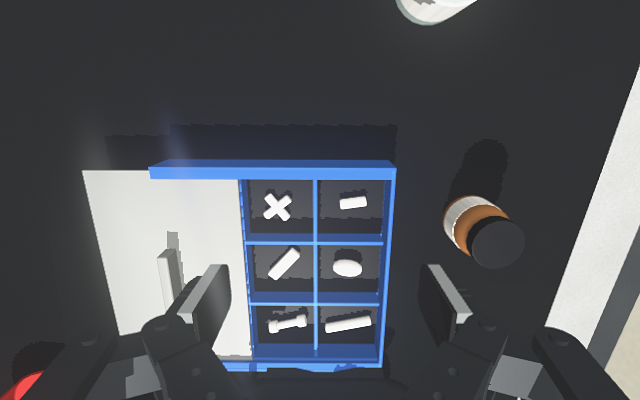

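```bash
python3 -m crank '[[0.06,0,0.05,0,0],[0.04,0,0,0.05,0],[0.04,0,0,0.05,0],[0.04,0,0,0.05,0],[0.04,0,0,0.05,0]]' 40; python3 -m crank '[[0.04,0,0,0,-0.148],[0.04,0,0,0,-0.148],[0.04,0,0,0,-0.148],[0.04,0,0,0,-0.148],[0.04,0,0,0,-0.148]]'; python3 -m crank '[[0.04,0,0,0,-0.148],[0.04,0,0,0,-0.148],[0.04,0,0,0,-0.148],[0.04,0,0,0,-0.148],[0.04,0,0,0,-0.148]]';python3 -m crank '[[0.035,0,0,0,-0.148],[0.035,0,0,0,-0.148],[0.035,0,0,0,0],[0.035,0,0,0,0]]'; python3 - <<'E'
from h import *
plan([.6765,-.1098,.10],1.876)
s=cam("wrist"); cv2.imwrite("pics/w7.png",s["image"])
E
```

```text
t: 6.95
tcp_pos: [0.6947, -0.1082, 0.2331]
tool_rot: [0.476, 0.523, -0.476, 0.522]
force: [0.6, -0.1, -0.1]
finger_gap: 0.471
t: 7.45
tcp_pos: [0.6945, -0.1067, 0.2331]
tool_rot: [0.253, 0.661, -0.253, 0.66]
force: [0.0, 0.3, 0.1]
finger_gap: 0.467
t: 7.95
tcp_pos: [0.6945, -0.1066, 0.2331]
tool_rot: [-0.003, 0.708, 0.003, 0.706]
force: [-0.0, -0.0, -0.5]
finger_gap: 0.468
t: 8.35
tcp_pos: [0.6952, -0.106, 0.2333]
tool_rot: [-0.104, 0.7, 0.105, 0.699]
force: [0.6, 0.4, -0.3]
finger_gap: 0.41
t 8.35 tcp [ 0.6952 -0.106   0.2333] q [-0.31   0.636  1.213 -0.     1.294 -2.177] F [ 0.6  0.4 -0.3] gap 0.035
tool x [-0.001  0.    -1.   ] y [-0.292  0.956  0.   ] z [ 0.956  0.292 -0.001]
shift [ 0.1333  0.0018 -0.0189]
y angle 1.8672 turn [np.float64(-0.0088), np.float64(3.1328)]
```

View pics/w7.png

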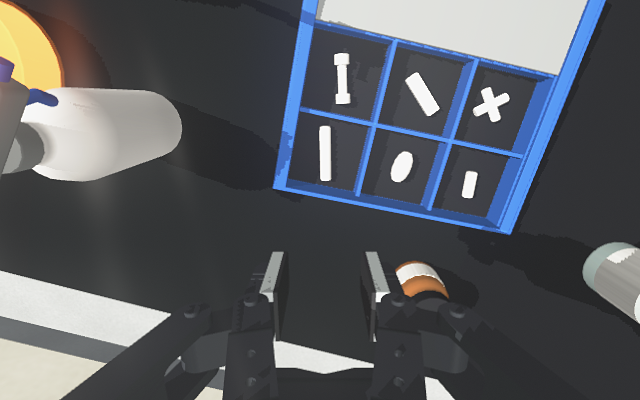

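```bash
cat > bar.py <<'E'
from h import *
s=cam("wrist");C=cloud(s)
O=np.array([.6038,-.0331]);ax=np.array([np.cos(.0942),np.sin(.0942)]);ay=np.array([-ax[1],ax[0]])
pc=O+.064*ax-.082*ay
d=C[...,:2]-pc;hsv=cv2.cvtColor(s["image"],cv2.COLOR_BGR2HSV)
m=(abs(d@ax)<.037)&(abs(d@ay)<.037)&(hsv[...,2]>120)&(hsv[...,1]<60)&(C[...,2]<.032)
n,l,st,ce=cv2.connectedComponentsWithStats(m.astype(np.uint8));k=1+st[1:,4].argmax();v,u=np.nonzero(l==k)
print(st[k],np.percentile(C[l==k][:,2],[5,50,95]))
r=cv2.minAreaRect(onplane(s,np.c_[u,v],.016)[:,:2].astype(np.float32));print(r)
r=cv2.minAreaRect(C[(l==k)&(C[...,2]>.014)][:,:2].astype(np.float32));print(r)
plan([*r[0],.06])
E
python3 bar.py
```

```text
[319 125  12  56 628] [0.00789857 0.01812173 0.02000689]
((0.6759248971939087, -0.11090037226676941), (0.0607176199555397, 0.012121309526264668), 17.36754608154297)
((0.6760383248329163, -0.1102990135550499), (0.059603072702884674, 0.011091282591223717), 17.346351623535156)
t 8.45 tcp [ 0.6956 -0.1056  0.2333] q [-0.309  0.636  1.212 -0.     1.294 -2.178] F [ 0.3 -0.4 -0.2] gap 0.0351
tool x [-0.001  0.    -1.   ] y [-0.294  0.956  0.   ] z [ 0.956  0.294 -0.   ]
shift [ 0.1733  0.0012 -0.02  ]
```

```bash
python3 -m crank '[[0.035,0.03,0.001,-0.02,-0.005],[0.035,0.05,0,0,0],[0.035,0.05,0,0,0],[0.035,0.04,0,0,0],[0.035,0,0,0,0]]'; python3 -m crank '[[0.035,0,0,0,0]]'; python3 bar.py; python3 - <<'E'
from h import *
s=cam("wrist"); cv2.imwrite("pics/w8.png",s["image"])
E
```

```text
t: 8.95
tcp_pos: [0.6714, -0.1084, 0.0567]
tool_rot: [-0.105, 0.703, 0.11, 0.694]
force: [-0.6, 0.8, -0.1]
finger_gap: 0.407
t: 9.05
tcp_pos: [0.6768, -0.11, 0.0633]
tool_rot: [-0.107, 0.699, 0.108, 0.699]
force: [0.8, -1.0, 0.6]
finger_gap: 0.407
[ 313  180   20   94 1788] [0.00811049 0.01819696 0.01983233]
((0.6766048073768616, -0.11076971143484116), (0.06259539723396301, 0.011846247129142284), 17.94315528869629)
((0.6759218573570251, -0.1106003150343895), (0.059846747666597366, 0.01117588672786951), 17.910396575927734)
t 9.10 tcp [ 0.6783 -0.1104  0.0653] q [-0.324  0.805  1.383  0.     0.95  -2.2  ] F [-0.2  0.6  0.1] gap 0.0349
tool x [ 0.003 -0.001 -1.   ] y [-0.301  0.954 -0.002] z [0.954 0.301 0.003]
shift [ 0.0053  0.0006 -0.0023]
```

View pics/w8.png

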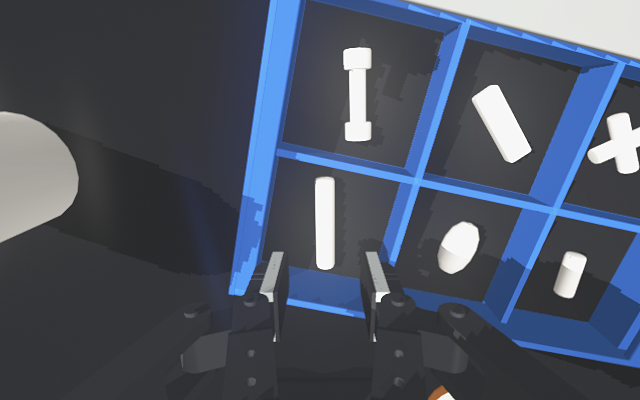

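```bash
python3 -m crank '[[0.03,0.02,0.0005,-0.002,-0.005],[0.03,0.02,0,0,0],[0.03,0.01,0,0,0],[0.03,0.004,0,0,0],[0.03,0,0,0,0]]' 30; python3 bar.py | tail -4
```

```text
t: 9.65
tcp_pos: [0.6755, -0.1102, 0.0104]
tool_rot: [-0.11, 0.698, 0.109, 0.699]
force: [-0.1, 0.0, 0.4]
finger_gap: 0.352
((0.6758193373680115, -0.11052080243825912), (0.060302168130874634, 0.011659285053610802), 18.447580337524414)
t 9.70 tcp [ 0.6757 -0.1103  0.0107] q [-0.325  0.878  1.404 -0.     0.857 -2.207] F [-0.7  0.7  0.2] gap 0.0297
tool x [ 0.002 -0.001 -1.   ] y [-0.306  0.952 -0.001] z [0.952 0.306 0.002]
shift [-0.0493 -0.0004  0.0002]
```

```bash
python3 -m crank '[[0.02,0,0,0,0],[0.01,0,0,0,0],[0.005,0,0,0,0],[0.005,0,0,0,0],[0.005,0,0,0,0]]' 30; python3 -m crank '[[0.005,-0.01,0,0,0],[0.005,-0.02,0,0,0],[0.005,-0.03,0,0,0],[0.005,0,0,0,0]]'; python3 - <<'E'
from h import *
s=cam("wrist"); cv2.imwrite("pics/w9.png",s["image"])
E
```

```text
t: 10.2
tcp_pos: [0.6755, -0.1102, 0.0106]
tool_rot: [-0.11, 0.698, 0.109, 0.699]
force: [0.2, -0.0, 6.1]
finger_gap: 0.122
t: 10.6
tcp_pos: [0.6776, -0.1109, 0.0737]
tool_rot: [-0.111, 0.696, 0.108, 0.701]
force: [1.4, -1.0, 0.1]
finger_gap: 0.122
```

View pics/w9.png

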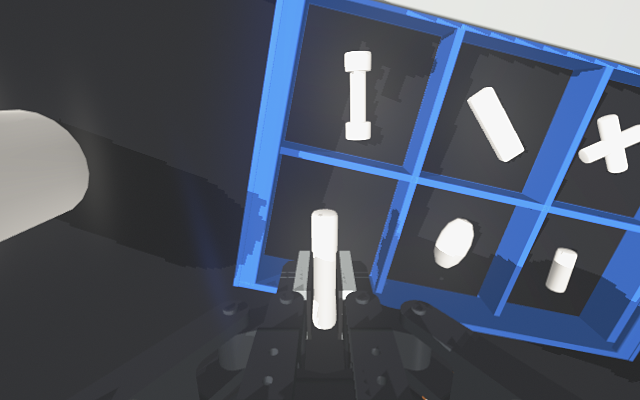

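```bash
cat > held.py <<'E'
from h import *
s=cam("wrist");C=cloud(s);st=manip.sense()
M=R.from_quat(st["tool_rot"]).as_matrix();L=(C-st["tcp_pos"])@M
hsv=cv2.cvtColor(s["image"],cv2.COLOR_BGR2HSV)
m=(abs(L[...,1])<.0075)&(abs(L[...,2])<.04)&(abs(L[...,0])<.03)&(hsv[...,2]>130)&(hsv[...,1]<50)
P=L[m];print(m.sum())
b=np.arange(-.035,.036,.005)
for i in range(len(b)-1):
    q=P[(P[:,2]>=b[i])&(P[:,2]<b[i+1])]
    if len(q)>5: print(b[i].round(3),len(q),"xmin(top)",np.percentile(q[:,0],5).round(4),"y",q[:,1].min().round(4),q[:,1].max().round(4))
print("z range",P[:,2].min(),P[:,2].max())
E
python3 held.py; python3 - <<'E'
from h import *
t=cam("top");s=cam("scene")
cv2.imwrite("pics/t2.png",cv2.resize(t["image"][130:270,320:520],None,fx=4,fy=4,interpolation=cv2.INTER_CUBIC))
cv2.imwrite("pics/s2.png",cv2.resize(s["image"][150:300,170:370],None,fx=4,fy=4,interpolation=cv2.INTER_CUBIC))
E
```

```text
2900
-0.03 319 xmin(top) -0.0106 y -0.0061 0.0052
-0.025 264 xmin(top) -0.0107 y -0.0061 0.0053
-0.02 261 xmin(top) -0.0107 y -0.0062 0.0054
-0.015 265 xmin(top) -0.0107 y -0.0062 0.007
-0.01 313 xmin(top) -0.0261 y -0.0075 0.0075
-0.005 225 xmin(top) -0.0116 y -0.0056 0.0046
0.0 217 xmin(top) -0.0114 y -0.0056 0.0046
0.005 217 xmin(top) -0.016 y -0.0056 0.0047
0.01 204 xmin(top) -0.0114 y -0.0056 0.0048
0.015 196 xmin(top) -0.0107 y -0.0055 0.0048
0.02 196 xmin(top) -0.0106 y -0.0061 0.0048
0.025 190 xmin(top) -0.0106 y -0.0062 0.0054
0.03 33 xmin(top) -0.0104 y -0.0051 0.0044
z range -0.02866491901239681 0.03182024431027797
```

View pics/t2.png

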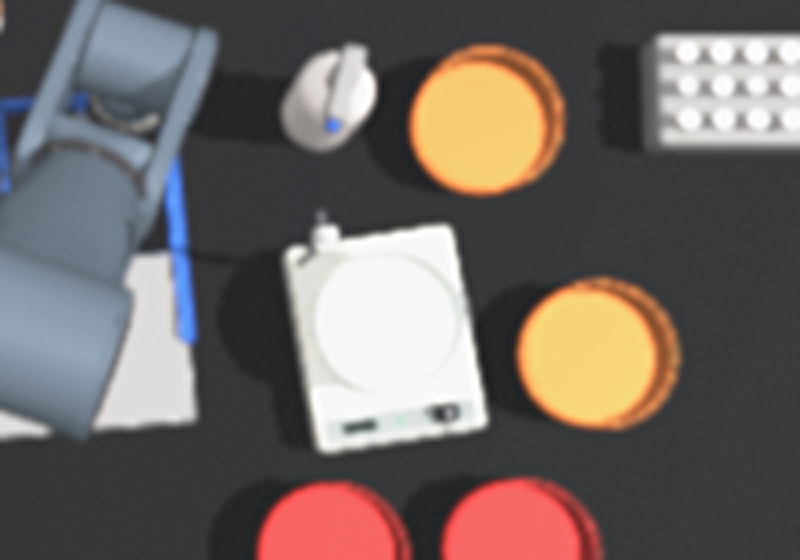

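View pics/s2.png

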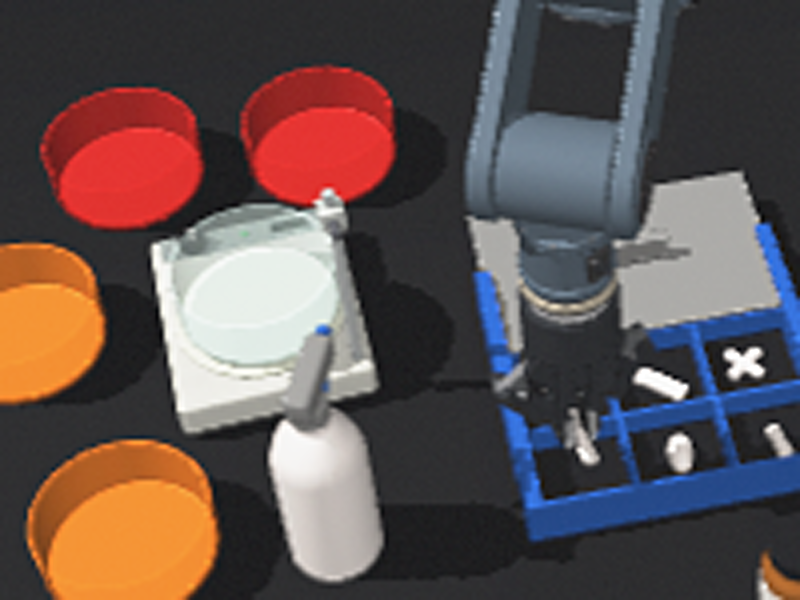

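```bash
python3 -m crank '[[0.005,-0.05,0,0,0],[0.005,-0.05,0,0,0],[0.005,-0.05,0,0,0],[0.005,-0.05,0,0,0],[0.005,-0.03,0,0,0]]'; python3 - <<'E'
from h import *
t=cam("top");im=t["image"]
print("plate approx",onplane(t,[[416.8,210]],.052))
C=cloud(t);m=(abs(C[...,2]-.042)<.004)&(C[...,0]>.4)&(C[...,0]<.75)&(C[...,1]<-.2)&(C[...,1]>-.46)&(im.min(-1)>150)
r=cv2.minAreaRect(C[m][:,:2].astype(np.float32));print(m.sum(),r)
d=onplane(t,[[320+c[0]/4,130+c[1]/4] for c in [(285,255),(455,225),(488,425),(320,450)]],.042)
print("corners",d[:,:2], d.mean(0))
print("rodtop",onplane(t,[[320+325/4,130+225/4]],.235))
plan([.47,-.33,.30],1.77)
E
```

```text
t: 11.3
tcp_pos: [0.6756, -0.1102, 0.3026]
tool_rot: [-0.11, 0.697, 0.109, 0.7]
force: [0.8, 0.7, 0.1]
finger_gap: 0.123
plate approx [[ 0.48629542 -0.3685199   0.052     ]]
485 ((0.532196044921875, -0.35610780119895935), (0.2888578176498413, 0.16363266110420227), 8.982833862304688)
corners [[ 0.55066474 -0.27077125]
 [ 0.58142358 -0.43812324]
 [ 0.38525917 -0.46650346]
 [ 0.35960253 -0.30338773]] [ 0.4692375  -0.36969642  0.042     ]
rodtop [[ 0.55579205 -0.28265022  0.235     ]]
t 11.35 tcp [ 0.6776 -0.1109  0.3076] q [-0.325  0.544  1.181 -0.     1.404 -2.207] F [ 2.  -0.2  3. ] gap 0.0103
tool x [ 0.012 -0.004 -1.   ] y [-0.306  0.952 -0.007] z [0.952 0.306 0.01 ]
shift [ 0.006  -0.1449 -0.2648]
y angle 1.8821 turn [np.float64(0.1121), np.float64(-3.0295)]
```

```bash
python3 -m crank '[[0.005,0,-0.012,-0.02,0],[0.005,0,-0.02,-0.035,0],[0.005,0,-0.02,-0.035,0],[0.005,0,-0.024,-0.04,0],[0.005,0,-0.024,-0.04,0]]'; python3 -m crank '[[0.005,0,-0.024,-0.04,0],[0.005,0,-0.024,-0.04,0],[0.005,0,-0.02,-0.03,0],[0.005,0,-0.02,-0.03,0],[0.005,0,0,0,0]]';python3 -m crank '[[0.005,0,0,0,0],[0.005,0,0,0,0]]'; python3 - <<'E'
from h import *
s=cam("wrist"); cv2.imwrite("pics/w10.png",s["image"]);C=cloud(s)
np.savez("w10.npz",C=C,im=s["image"],c2w=s["c2w"])
plan([.486,-.369,.30],1.77)
E
```

```text
t: 11.85
tcp_pos: [0.5417, -0.2576, 0.2973]
tool_rot: [-0.109, 0.699, 0.111, 0.698]
force: [1.0, -0.2, -0.8]
finger_gap: 0.12
t: 12.35
tcp_pos: [0.4341, -0.387, 0.2975]
tool_rot: [-0.107, 0.7, 0.108, 0.698]
force: [0.3, -0.0, -0.5]
finger_gap: 0.126
t: 12.55
tcp_pos: [0.4373, -0.3828, 0.2983]
tool_rot: [-0.109, 0.699, 0.111, 0.698]
force: [-0.3, -0.2, -0.9]
finger_gap: 0.121
t 12.60 tcp [ 0.4376 -0.3826  0.2986] q [-0.911  0.398  1.461  0.     1.284 -2.794] F [-0.2  0.1 -0.4] gap 0.0106
tool x [-0.001  0.002 -1.   ] y [-0.308  0.952  0.002] z [ 0.952  0.308 -0.   ]
shift [-0.0014 -0.0019  0.0502]
y angle 1.8834 turn [np.float64(0.1134), np.float64(-3.0282)]
```

View pics/w10.png

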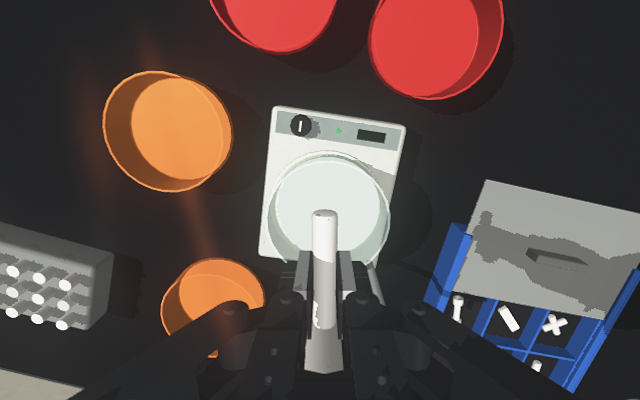

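```bash
python3 -m crank '[[0.005,0,0,-0.03,0.13],[0.005,0,0,-0.03,0.13],[0.005,0,0,0,0.13],[0.005,0,0,0,0.13],[0.005,0,0,0,0.13]]';python3 -m crank '[[0.005,0,0,0,0],[0.005,0,0,0,0]]'; python3 - <<'E'
from h import *
s=cam("wrist"); cv2.imwrite("pics/w11.png",s["image"]);C=cloud(s)
np.savez("w11.npz",C=C,im=s["image"],c2w=s["c2w"],K=s["K"],distortion=s["distortion"])
plan([.486,-.369,.30],1.23)
E
```

```text
t: 13.1
tcp_pos: [0.3798, -0.3974, 0.2994]
tool_rot: [0.121, 0.697, -0.12, 0.697]
force: [0.3, 0.2, -1.0]
finger_gap: 0.121
t: 13.3
tcp_pos: [0.3797, -0.3976, 0.2993]
tool_rot: [0.118, 0.697, -0.118, 0.697]
force: [-0.7, 0.2, -0.7]
finger_gap: 0.119
t 13.35 tcp [ 0.3796 -0.3978  0.2993] q [-1.012  0.351  1.537  0.     1.254 -2.248] F [-0.1  0.7 -0.3] gap 0.0105
tool x [-0.  0. -1.] y [0.329 0.944 0.   ] z [ 0.944 -0.329 -0.   ]
shift [-0.0007  0.0622  0.091 ]
y angle 1.2357 turn [np.float64(0.0057), np.float64(-3.1359)]
```

View pics/w11.png

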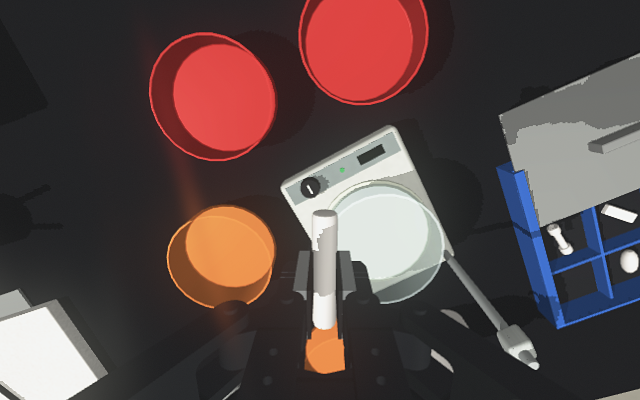

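```bash
python3 - <<'E'
from h import *
im=np.load("w11.npz")["im"]
cv2.imwrite("pics/w11z.png",cv2.resize(im[165:315,300:480],None,fx=4,fy=4,interpolation=cv2.INTER_CUBIC))
E
```

```text
(no output)
```

View pics/w11z.png

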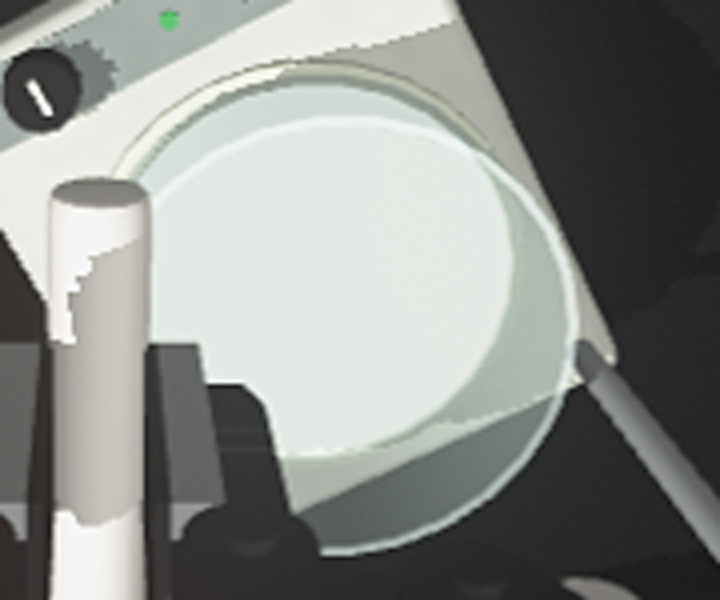

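```bash
python3 - <<'E'
from h import *
from scipy.optimize import least_squares
d=np.load("w11.npz");s=dict(c2w=d["c2w"],K=d["K"],distortion=d["distortion"])
def fit(pts,z):
    px=np.array(pts)/4+[300-.375,165-.375]
    P=onplane(s,px,z)[:,:2]
    r=least_squares(lambda q:np.hypot(*(P-q[:2]).T)-q[2],[.48,-.37,.065]);print(z,r.x.round(4),(r.fun*1000).round(1))
fit([(350,120),(260,130),(200,155),(430,130),(490,155),(545,215),(575,300),(570,360),(545,430),(490,490),(430,525),(350,552)],.103)
fit([(513,260),(280,457),(400,430),(480,350)],.052)
fit([(220,110),(300,87),(380,97),(440,125),(513,260),(280,457),(400,430),(480,350)],.05)
E
```

```text
0.103 [ 0.4854 -0.3624  0.0687] [-1.5 -0.1  0.9 -0.4  0.9  0.3  0.4 -0.3  0.4 -0.3 -1.   0.7]
0.052 [ 0.4814 -0.3651  0.0699] [ 0.3 -0.2  0.7 -0.8]
0.05 [ 0.4881 -0.3624  0.0651] [-0.2  0.  -0.4  0.3  1.5  0.7 -0.3 -1.5]
```

```bash
python3 -m crank '[[0.005,0,0.015,0.02,0],[0.005,0,0.02,0.03,0],[0.005,0,0.02,0.027,0],[0.005,0,0.013,0.010,0],[0.005,0,0,0,0]]';python3 -m crank '[[0.005,0.03,0,0,0],[0.005,0.04,0,0,0],[0.005,0.04,0,0,0],[0.005,0.03,0,0,0],[0.005,0,0,0,0]]'; python3 - <<'E'
from h import *
plan([.4847,-.3620,.06],1.23)
s=cam("wrist"); cv2.imwrite("pics/w12.png",s["image"])
E
```

```text
t: 13.85
tcp_pos: [0.4852, -0.3616, 0.299]
tool_rot: [0.118, 0.697, -0.117, 0.697]
force: [-0.3, -0.6, -0.4]
finger_gap: 0.122
t: 14.35
tcp_pos: [0.4799, -0.361, 0.1551]
tool_rot: [0.121, 0.7, -0.117, 0.694]
force: [-0.4, 0.9, -0.3]
finger_gap: 0.124
t 14.35 tcp [ 0.4799 -0.361   0.1551] q [-8.300e-01  5.930e-01  1.558e+00 -1.000e-03  1.002e+00 -2.062e+00] F [-0.4  0.9 -0.3] gap 0.0106
tool x [-0.008  0.008 -1.   ] y [0.332 0.943 0.005] z [ 0.943 -0.332 -0.01 ]
shift [0.095  0.0002 0.0058]
y angle 1.2319 turn [np.float64(0.0019), np.float64(-3.1397)]
```

View pics/w12.png

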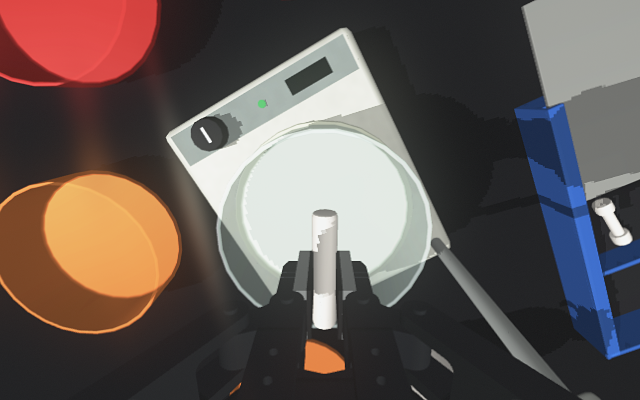

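```bash
python3 -m crank '[[0.005,0,0,0,0],[0.005,0,0,0,0]]'; python3 - <<'E'
from h import *
plan([.4847,-.3620,.06],1.23)
s=cam("wrist"); cv2.imwrite("pics/w13z.png",cv2.resize(s["image"][110:320,200:450],None,fx=3,fy=3,interpolation=cv2.INTER_CUBIC))
np.savez("w13.npz",c2w=s["c2w"],K=s["K"],distortion=s["distortion"])
E
```

```text
t: 14.6
tcp_pos: [0.4845, -0.3646, 0.1617]
tool_rot: [0.118, 0.696, -0.12, 0.698]
force: [1.2, 0.2, -0.0]
finger_gap: 0.123
t 14.60 tcp [ 0.4845 -0.3646  0.1617] q [-0.829  0.585  1.55  -0.     1.002 -2.061] F [ 1.2  0.2 -0. ] gap 0.0105
tool x [ 0.003 -0.003 -1.   ] y [ 0.332  0.943 -0.002] z [ 0.943 -0.332  0.004]
shift [ 0.1017  0.0028 -0.0011]
y angle 1.2319 turn [np.float64(0.0019), np.float64(-3.1397)]
```

View pics/w13z.png

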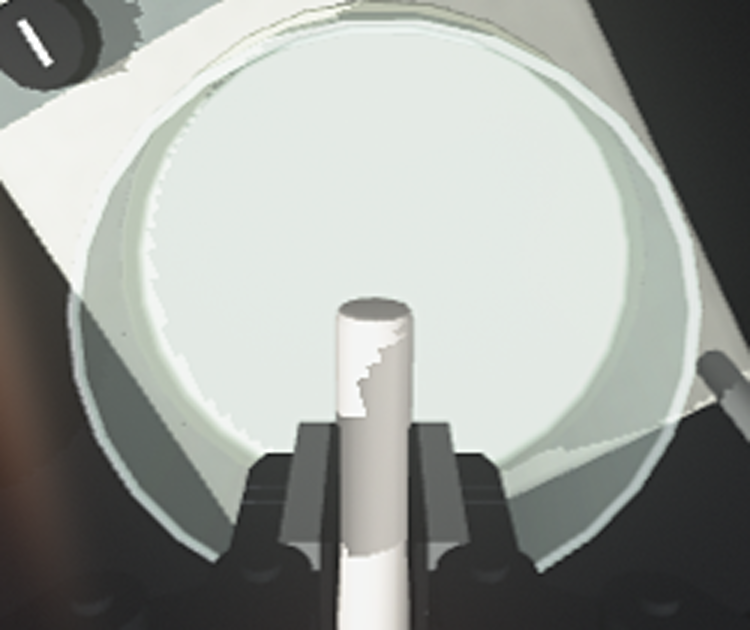

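```bash
python3 - <<'E'
from h import *
from scipy.optimize import least_squares
d=np.load("w13.npz");s=dict(c2w=d["c2w"],K=d["K"],distortion=d["distortion"])
px=np.array([(75,320),(95,430),(140,510),(215,562),(694,300),(675,420),(620,510),(545,567),(660,180),(590,95),(480,38),(390,25),(270,42),(160,120),(95,220)])/3+[200-.33,110-.33]
for z in (.100,.103):
    P=onplane(s,px,z)[:,:2]
    r=least_squares(lambda q:np.hypot(*(P-q[:2]).T)-q[2],[.48,-.37,.065]);print(r.x.round(4),(r.fun*1000).round(1))
E
```

```text
[ 0.4884 -0.3629  0.0695] [-0.7  0.1  1.7 -0.4 -0.5 -0.4  0.2 -0.2 -0.   0.4  0.3  0.2  0.8 -0.7
 -0.9]
[ 0.4872 -0.3626  0.0685] [-0.7  0.1  1.6 -0.3 -0.5 -0.4  0.2 -0.2 -0.   0.4  0.3  0.2  0.8 -0.7
 -0.9]
```

```bash
python3 -m crank '[[0.005,0.03,0.003,0.001,0],[0.005,0.03,0,0,0],[0.005,0.025,0,0,0],[0.005,0.012,0,0,0],[0.005,0,0,0,0]]';python3 -m crank '[[0.005,0,0,0,0],[0.005,0,0,0,0]]'; python3 - <<'E'
from h import *
plan([.4857,-.3621,.0535],1.23)
E
python3 held.py
```

```text
t: 15.15
tcp_pos: [0.4853, -0.3605, 0.0618]
tool_rot: [0.12, 0.697, -0.119, 0.697]
force: [-0.3, 1.2, -1.0]
finger_gap: 0.125
t: 15.35
tcp_pos: [0.4866, -0.3618, 0.0641]
tool_rot: [0.118, 0.696, -0.12, 0.698]
force: [-0.0, 0.1, -1.0]
finger_gap: 0.124
t 15.35 tcp [ 0.4866 -0.3618  0.0641] q [-0.823  0.726  1.607  0.     0.805 -2.055] F [-0.   0.1 -1. ] gap 0.0106
tool x [ 0.002 -0.003 -1.   ] y [ 0.332  0.943 -0.002] z [ 0.943 -0.332  0.003]
shift [ 0.0106 -0.0006 -0.0008]
y angle 1.232 turn [np.float64(0.002), np.float64(-3.1396)]
3696
-0.035 299 xmin(top) 0.0116 y -0.0075 0.0074
-0.03 564 xmin(top) -0.0089 y -0.0075 0.0075
-0.025 319 xmin(top) -0.0092 y -0.0072 0.0075
-0.02 281 xmin(top) -0.0093 y -0.0072 0.0065
-0.015 284 xmin(top) -0.0091 y -0.0073 0.0065
-0.01 235 xmin(top) -0.0092 y -0.0073 0.0056
-0.005 224 xmin(top) -0.0092 y -0.0074 0.0056
0.0 207 xmin(top) -0.0093 y -0.0043 0.0057
0.005 205 xmin(top) -0.0147 y -0.0045 0.0058
0.01 204 xmin(top) -0.0095 y -0.0046 0.0058
0.015 188 xmin(top) -0.0093 y -0.0044 0.0059
0.02 206 xmin(top) -0.009 y -0.005 0.0064
0.025 171 xmin(top) -0.0091 y -0.0051 0.0066
0.03 6 xmin(top) -0.0076 y -0.004 0.0015
z range -0.03998309765005554 0.030513319985765484
```

```bash
python3 -m crank '[[0.005,0.005,0,0,0],[0.005,0.002,0,0,0],[0.005,0,0,0,0],[0.005,0,0,0,0]]';python3 -m crank '[[0.005,0.001,0,0,0],[0.005,0,0,0,0]]';python3 -m crank '[[0.005,0.001,0,0,0],[0.005,0,0,0,0]]'
```

```text
t: 15.8
tcp_pos: [0.4856, -0.3607, 0.0553]
tool_rot: [0.119, 0.697, -0.119, 0.697]
force: [-0.7, -0.4, 0.4]
finger_gap: 0.126
t: 16.0
tcp_pos: [0.4858, -0.3609, 0.0546]
tool_rot: [0.119, 0.697, -0.119, 0.697]
force: [-0.1, 0.5, 2.3]
finger_gap: 0.119
t: 16.2
tcp_pos: [0.4858, -0.3609, 0.0545]
tool_rot: [0.119, 0.697, -0.119, 0.697]
force: [-1.3, 1.8, 6.3]
finger_gap: 0.121
```

```bash
python3 -m crank '[[0.011,-0.0007,0,0,0],[0.013,0,0,0,0],[0.016,0,0,0,0],[0.022,0,0,0,0],[0.03,0,0,0,0]]';python3 -m crank '[[0.03,0,0,0,0]]'; python3 - <<'E'
from h import *
s=cam("wrist"); cv2.imwrite("pics/w14.png",s["image"])
E
```

```text
t: 16.7
tcp_pos: [0.4856, -0.3607, 0.0538]
tool_rot: [0.119, 0.697, -0.119, 0.697]
force: [0.2, 0.6, -0.3]
finger_gap: 0.352
t: 16.8
tcp_pos: [0.4856, -0.3607, 0.0539]
tool_rot: [0.119, 0.697, -0.119, 0.697]
force: [0.4, -0.7, 0.4]
finger_gap: 0.354
```

View pics/w14.png

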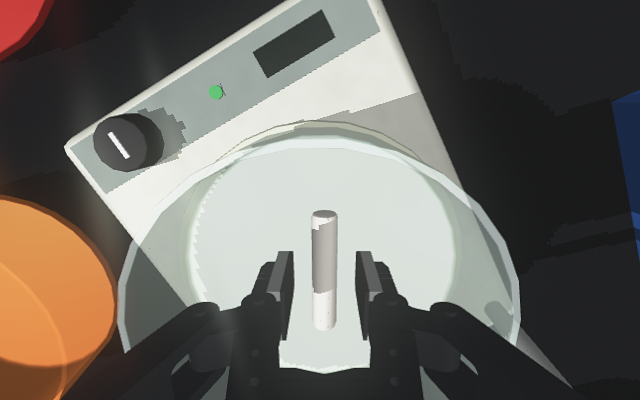

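```bash
python3 -m crank '[[0.03,-0.01,0,0,0],[0.03,-0.03,0,0,0],[0.03,-0.05,0,0,0],[0.03,-0.05,0,0,0],[0.03,-0.05,0,0,0]]';python3 -m crank '[[0.03,-0.05,0,0,0],[0.03,0,0,-0.04,0],[0.03,0,0,-0.02,0],[0.03,0,0,0,0],[0.03,0,0,0,0]]'; python3 - <<'E'
from h import *
s=cam("wrist"); cv2.imwrite("pics/w15.png",s["image"]);C=cloud(s)
hsv=cv2.cvtColor(s["image"],cv2.COLOR_BGR2HSV)
cv2.imwrite("pics/w15z.png",cv2.resize(s["image"][140:330,230:430],None,fx=3.5,fy=3.5,interpolation=cv2.INTER_CUBIC))
np.savez("w15.npz",c2w=s["c2w"],K=s["K"],distortion=s["distortion"])
d=C[...,:2]-[.487,-.3626]
m=(np.hypot(d[...,0],d[...,1])<.055)&(C[...,2]>.058)&(C[...,2]<.07)
print(m.sum(),np.median(C[m],0),cv2.minAreaRect(C[m][:,:2].astype(np.float32)))
plan([.47,-.05,.30],.096)
E
```

```text
t: 17.35
tcp_pos: [0.4854, -0.3605, 0.2467]
tool_rot: [0.119, 0.697, -0.119, 0.697]
force: [-0.1, -0.5, 0.1]
finger_gap: 0.353
t: 17.85
tcp_pos: [0.4293, -0.341, 0.2949]
tool_rot: [0.119, 0.696, -0.12, 0.698]
force: [-0.3, 0.4, -0.2]
finger_gap: 0.351
435 [ 0.48484203 -0.35938367  0.06221923] ((0.48607736825942993, -0.3601759076118469), (0.011326204985380173, 0.06029767170548439), 70.82339477539062)
t 17.90 tcp [ 0.4297 -0.3413  0.2946] q [-0.875  0.353  1.547  0.     1.24  -2.107] F [-0.2 -0.5 -0.1] gap 0.03
tool x [ 0.001 -0.001 -1.   ] y [ 0.333  0.943 -0.001] z [ 0.943 -0.333  0.002]
shift [-0.0057  0.2881 -0.0589]
y angle 1.2318 turn [np.float64(1.1358), np.float64(-2.0058)]
```

View pics/w15z.png

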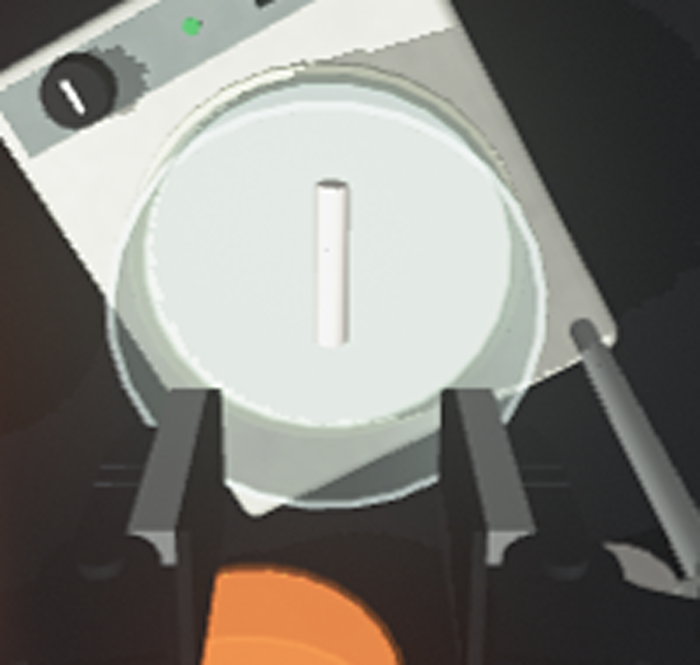

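```bash
python3 -m crank '[[0.05,0,0.02,-0.005,0],[0.05,0,0.045,-0.01,0],[0.05,0,0.045,-0.01,0],[0.05,0,0.045,-0.01,0],[0.05,0,0.045,-0.01,0]]';python3 -m crank '[[0.05,0,0.045,-0.01,0],[0.05,0,0.045,-0.008,0],[0.05,0,0,0,0.142],[0.05,0,0,0,0.142],[0.05,0,0,0,0.142]]';python3 -m crank '[[0.05,0,0,0,0.142],[0.05,0,0,0,0.142],[0.05,0,0,0,0.142],[0.05,0,0,0,0.142],[0.05,0,0,0,0.142]]';python3 -m crank '[[0.05,0,0,0,0],[0.05,0,0,0,0]]'; python3 - <<'E'
from h import *
s=cam("wrist"); cv2.imwrite("pics/w16.png",s["image"]);C=cloud(s)
z=C[...,2];m=(abs(z-.062)<.003)&(C[...,0]>.4)&(C[...,0]<.55)&(abs(C[...,1]+.046)<.06)
r=cv2.minAreaRect(C[m][:,:2].astype(np.float32));print(m.sum(),r)
plan([*r[0],.05],.0955)
E
```

```text
t: 18.4
tcp_pos: [0.4535, -0.1345, 0.2937]
tool_rot: [0.119, 0.697, -0.119, 0.697]
force: [0.1, 0.8, 0.4]
finger_gap: 0.583
t: 18.9
tcp_pos: [0.4663, -0.0444, 0.2938]
tool_rot: [0.265, 0.656, -0.265, 0.655]
force: [-0.2, 0.2, -1.0]
finger_gap: 0.588
t: 19.4
tcp_pos: [0.4662, -0.0451, 0.2937]
tool_rot: [0.477, 0.523, -0.477, 0.522]
force: [0.0, -0.2, -0.4]
finger_gap: 0.588
t: 19.6
tcp_pos: [0.4662, -0.0456, 0.2938]
tool_rot: [0.474, 0.525, -0.474, 0.524]
force: [0.0, 0.4, -0.1]
finger_gap: 0.585
622 ((0.46343347430229187, -0.04587715491652489), (0.010804805904626846, 0.07401496171951294), 5.76558780670166)
t 19.65 tcp [ 0.4661 -0.0458  0.2939] q [-0.337  0.235  1.729  0.     1.178 -0.437] F [-0.8 -0.7 -0.8] gap 0.0499
tool x [-0.  0. -1.] y [ 0.995  0.099 -0.   ] z [ 0.099 -0.995 -0.   ]
shift [ 2.439e-01 -2.600e-03 -1.000e-04]
y angle 0.0992 turn [np.float64(0.0037), np.float64(-3.1379)]
```

View pics/w16.png

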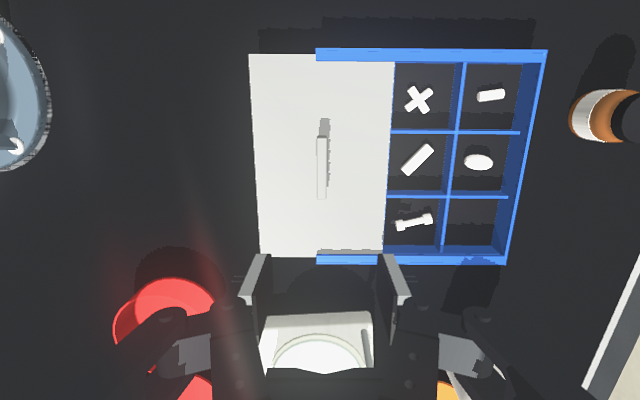

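```bash
python3 -m crank '[[0.05,0.04,-0.003,0,0.003],[0.05,0.05,0,0,0],[0.05,0.05,0,0,0],[0.05,0.05,0,0,0],[0.05,0.03,0,0,0]]';python3 -m crank '[[0.05,0.02,0,0,0],[0.05,0.009,0,0,0],[0.03,0,0,0,0],[0.018,0,0,0,0],[0.018,0,0,0,0]]'; python3 - <<'E'
from h import *
s=cam("wrist"); cv2.imwrite("pics/w17.png",s["image"])
plan([.4634,-.0459,.045],.0955)
E
```

```text
t: 20.15
tcp_pos: [0.4617, -0.046, 0.0712]
tool_rot: [0.475, 0.524, -0.476, 0.522]
force: [-0.7, -0.3, 0.5]
finger_gap: 0.585
t: 20.65
tcp_pos: [0.464, -0.0469, 0.0462]
tool_rot: [0.476, 0.522, -0.476, 0.524]
force: [1.3, 0.2, -0.2]
finger_gap: 0.208
t 20.70 tcp [ 0.464  -0.0469  0.0463] q [-0.341  0.656  1.971  0.     0.512 -0.434] F [-0.5  0.5  0.4] gap 0.018
tool x [ 0.003 -0.001 -1.   ] y [0.996 0.093 0.003] z [ 0.093 -0.996  0.001]
shift [ 0.0013 -0.0005 -0.001 ]
y angle 0.0934 turn [np.float64(-0.0021), np.float64(3.1395)]
```

View pics/w17.png

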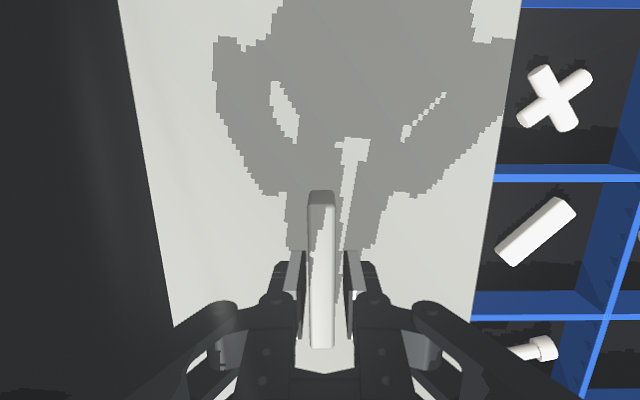

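```bash
python3 -m crank '[[0.018,0,0.01,0,0],[0.018,0,0.02,0,0],[0.018,0,0.025,0,0],[0.018,0,0.025,0,0],[0.018,0,0.025,0,0]]'; python3 -m crank '[[0.018,0,0.02,0,0],[0.018,0,0.015,0,0],[0.018,0,0.01,0,0],[0.018,0,0.005,0,0],[0.018,0,0,0,0]]';  python3 -m crank '[[0.018,0,0.003,0,0],[0.018,0,0,0,0]]';python3 -m crank '[[0.018,0,0.003,0,0],[0.018,0,0,0,0]]'; python3 - <<'E'
from h import *
O=np.array([.6038,-.0331]);ax=np.array([np.cos(.0942),np.sin(.0942)])
print((manip.sense()["tcp_pos"][:2]-O)@ax)
E
```

```text
t: 21.2
tcp_pos: [0.5684, -0.0365, 0.0458]
tool_rot: [0.476, 0.523, -0.476, 0.523]
force: [-2.7, -0.1, -0.5]
finger_gap: 0.208
t: 21.7
tcp_pos: [0.6182, -0.0322, 0.0453]
tool_rot: [0.477, 0.522, -0.476, 0.523]
force: [-0.2, -0.8, 0.3]
finger_gap: 0.209
t: 21.9
tcp_pos: [0.6199, -0.0319, 0.0451]
tool_rot: [0.476, 0.523, -0.476, 0.522]
force: [-1.7, 0.1, 1.0]
finger_gap: 0.212
t: 22.1
tcp_pos: [0.6235, -0.0317, 0.045]
tool_rot: [0.476, 0.523, -0.476, 0.523]
force: [-1.5, 0.1, 0.7]
finger_gap: 0.209
0.019720844956919583
```

```bash
for i in 1; do python3 -m crank '[[0.018,0,0.002,0,0],[0.018,0,0,0,0]]';python3 -m crank '[[0.018,0,0.002,0,0],[0.018,0,0,0,0]]';  python3 -m crank '[[0.018,0,0.002,0,0],[0.018,0,0,0,0]]'; done
```

```text
t: 22.3
tcp_pos: [0.6257, -0.0315, 0.045]
tool_rot: [0.476, 0.523, -0.476, 0.523]
force: [-1.6, -0.2, 0.4]
finger_gap: 0.21
t: 22.5
tcp_pos: [0.6268, -0.0314, 0.045]
tool_rot: [0.476, 0.523, -0.477, 0.522]
force: [-4.0, -0.4, 2.3]
finger_gap: 0.212
t: 22.7
tcp_pos: [0.6268, -0.0314, 0.045]
tool_rot: [0.475, 0.524, -0.477, 0.521]
force: [-6.6, -1.7, 4.6]
finger_gap: 0.214
```

```bash
python3 -m crank '[[0.018,0,0.003,0,0],[0.018,0,0,0,0],[0.018,0,-0.005,0,0],[0.018,0,-0.006,0,0],[0.018,0,0.001,0,0]]'; python3 - <<'E'
from h import *
plan([.6234,-.0317,.045],.0955)
E
python3 -m crank '[[0.03,0,0,0,0],[0.05,0,0,0,0],[0.05,-0.03,0,0,0],[0.05,-0.05,0,0,0],[0.05,-0.05,0,0,0]]';python3 -m crank '[[0.05,-0.05,0,-0.02,0],[0.05,-0.04,0,-0.02,0],[0.05,0,0,0,0],[0.05,0,0,0,0]]'; python3 - <<'E'
from h import *
s=cam("wrist"); cv2.imwrite("pics/w18.png",s["image"]);C=cloud(s)
O=np.array([.6038,-.0331]);ax=np.array([np.cos(.0942),np.sin(.0942)])
z=C[...,2];m=(abs(z-.062)<.003)&(C[...,0]>.55)&(C[...,0]<.7)&(abs(C[...,1]+.032)<.06)
r=cv2.minAreaRect(C[m][:,:2].astype(np.float32));print(m.sum(),r,(np.array(r[0])-O)@ax)
t=cam("top");cv2.imwrite("pics/t3.png",cv2.resize(t["image"][110:280,190:480],None,fx=2.7,fy=2.7,interpolation=cv2.INTER_CUBIC))
E
```

```text
t: 23.2
tcp_pos: [0.6226, -0.0317, 0.0452]
tool_rot: [0.477, 0.522, -0.476, 0.523]
force: [-0.9, -0.3, -0.0]
finger_gap: 0.21
t 23.20 tcp [ 0.6226 -0.0317  0.0452] q [-2.300e-01  7.720e-01  1.566e+00  1.000e-03  8.030e-01 -3.230e-01] F [-0.9 -0.3 -0. ] gap 0.0179
tool x [ 0.001  0.    -1.   ] y [0.996 0.092 0.001] z [ 0.092 -0.996  0.   ]
shift [0.0002 0.0008 0.    ]
y angle 0.0926 turn [np.float64(-0.0029), np.float64(3.1387)]
t: 23.7
tcp_pos: [0.6221, -0.0316, 0.1755]
tool_rot: [0.476, 0.523, -0.476, 0.522]
force: [1.3, -1.3, -0.1]
finger_gap: 0.58
t: 24.1
tcp_pos: [0.6194, 0.0071, 0.2629]
tool_rot: [0.476, 0.522, -0.475, 0.524]
force: [0.1, -0.2, -0.8]
finger_gap: 0.586
631 ((0.6244277358055115, -0.03045271709561348), (0.011971787549555302, 0.07294420897960663), 5.122377872467041) 0.020785287316096777
```

View pics/w18.png

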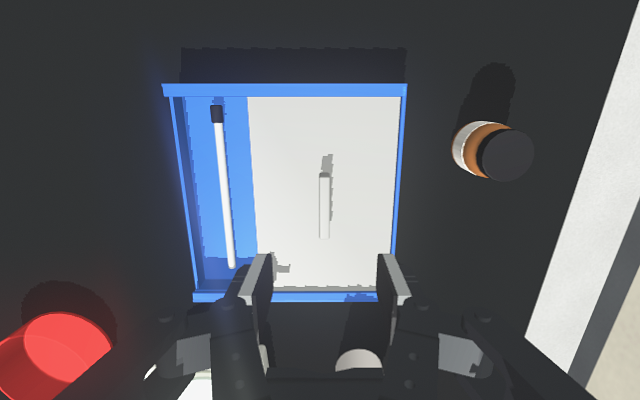

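View pics/t3.png

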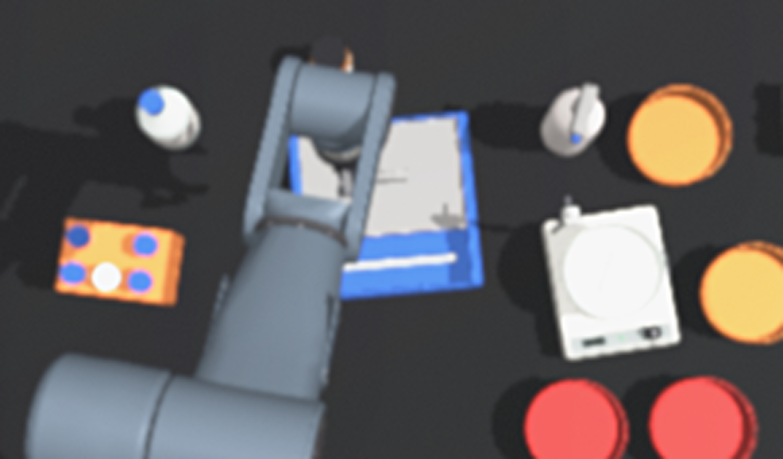

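```bash
python3 - <<'E'
from h import *
s=cam("scene");cv2.imwrite("pics/s3.png",cv2.resize(s["image"][150:320,140:460],None,fx=2.5,fy=2.5,interpolation=cv2.INTER_CUBIC))
print(np.abs(manip.sense()["qd"]).max())
E
```

```text
0.009357910858408367
```

View pics/s3.png

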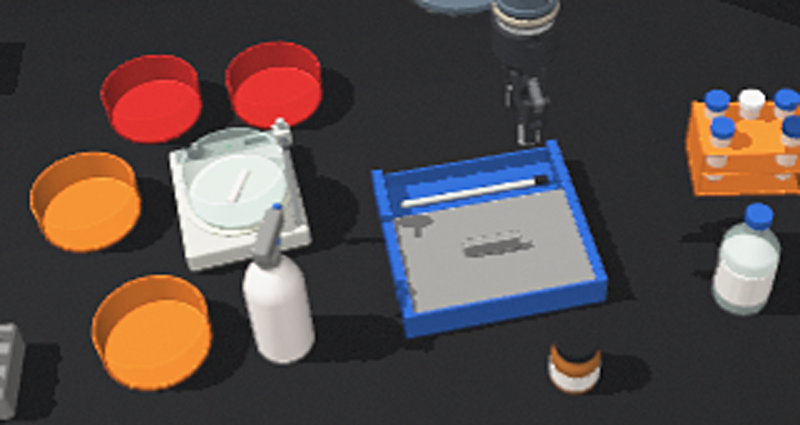

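The scene view shows the bar at crop pixel (238,186) in the middle of the dish, the cover shut, and the bystanders where they stood.

```bash
python3 -c "
from station import manip
print(manip.sign_off())"
```

```text
the job is handed in; nothing more can be done
None
```

The job is done and handed in at about 24 s of the 67 s allowed; no verdict is reported.

- **Finding the bar:** I slid the cover about 146 mm forward, to some 160 mm from shut. The long bar was in the back pocket on the stirrer's side (the robot's right).
- **Placing the bar:** I lifted it out, lowered it into the dish until contact (about 6 N) and released it. A look afterwards put its middle about 3 mm from the dish's centre. It lay flat, with its top 10 mm above the dish floor.
- **Shutting the cover:** I pushed it back until it stopped and the force rose to about 7 N. Its handle then measured as x ≈ +0.8 mm in the case's frame, which is shut.
- **Other objects:** The other five bars were still in their pockets before I shut the cover. The dish, rack, bottles and jar look unmoved in the last pictures; I did not measure their positions again. The arm was at rest and touching nothing.

Two measurements disagreed slightly:

- The first estimate of the dish's centre, from the top camera, was about 6 mm off the wrist-camera fits. I used the wrist-camera fits.
- The gripper read a 10.4 mm opening on the 12 mm bar, but the grip held.

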